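# Fit the amber filter glass to the lamp head and screw its retaining ring down

### The job

Take the amber filter glass from the rack, gently lower it into the round pocket of the tilted lamp head until it lies fully home, and let go. Then swing the gate that carries the retaining ring over it as far as it goes, and screw the ring down clockwise until it is snug on the glass. Leave the green and blue filters in the rack and do not disturb the other things on the bench.

Things in the scene. Friction and masses are not known exactly. Their poses are not given: they have to be found in the camera images.
- amber_center (a point): Centre (half-way up) of the filter to fit: a 62 mm diameter, 24 mm thick round disc, black mount with an amber glass face 53 mm across and an amber stripe round its edge, 0.15 kg. z is the disc's axis. It lies flat in one of the rack's three recesses and stands 18 mm out of it.
- rack: White fixed rack, 300 x 100 x 14 mm, long along its x; origin at the centre of its underside on the bench. Three round recesses 65 mm wide and 6 mm deep at x = -95, 0, +95 mm on its centre line hold the three filters in any order.
- cell: Tilted lamp head: white 100 mm square block on a grey lamp house. Origin: centre of the pocket's floor. z: pocket axis, outward, 25 degrees from vertical, leaning to the robot; x: up the slope, away from the robot; y: level, to the left. Pocket 66 mm wide, 9 mm deep, 3 mm chamfer (block face at z = 9 mm). A seated filter fills z = 0 to 24 mm. Gate pivot post at x = 95 mm, y = 0, top at z = 44 mm.
- gate (a joint): Swing of the flat aluminium gate about the pivot post (axis parallel to the cell's z), rad. 0 = closed at its stop, ring coaxial with the pocket; grows to 2.0 as it swings out to the cell's +y side. Stays where left (friction 0.3 N m). Gate plate at z = 30 to 38 mm of the cell frame. At angle g the ring's axis is at x = 95 - 95 cos g, y = 95 sin g mm in the cell frame.
- gate_peg (a point): Point on the gate's red handle peg, a round peg 14 mm in diameter, parallel to the cell's z, at z = 38 to 72 mm of the cell frame; this point is at z = 61 mm. It lies 157 mm from the pivot axis, 62 mm beyond the ring's axis: at gate angle g it is at x = 95 - 157 cos g, y = 157 sin g mm in the cell frame.
- ring_grip (a point): Point on the ring's axis, half-way up its knurled dark head (60 mm outside diameter, 24 mm tall, 48 mm bore), which stands above the gate plate. Fully up, this point is at z = 55 mm of the cell frame and the head's lower edge 5 mm above the plate; it sinks 2.5 mm per rad of turn. z is the ring's axis.
- ring (a joint): Turn of the retaining ring, rad: 0 = fully up, grows clockwise (looking into the pocket). Coarse thread, 2.5 mm down per rad; starts between 0 and 0.7. With the gate closed over a seated filter it meets the filter at about 2.0 rad and has a hard stop at 2.25 rad. Friction 0.1 N m; it stays where left.
- carrier: The brass threaded sleeve under the ring's head, 56 mm outside diameter, that presses on the filter; origin at its lower end on the axis.
- amber: The amber filter itself; origin at the centre of its underside (12 mm below its centre).
- green_center (a point): Centre of the green filter, same size as the amber one; stays in the rack.
- blue_center (a point): Centre of the blue filter, same size; stays in the rack.
- beaker_mid (a point): Middle of a loose glass beaker, 72 mm wide, 85 mm tall.
- washbottle_mid (a point): Middle of a loose white wash bottle with a red cap, 66 mm wide, 160 mm tall.
- jar_mid (a point): Middle of a loose amber jar, 60 mm wide, 90 mm tall.
- dish_mid (a point): Middle of a loose white dish, 90 mm wide, 30 mm tall.
- spatula_grip (a point): Grip of a loose blue spatula, 190 mm long, lying on the bench.
There are look-alikes about, which are no part of the job. Of the things that look like the amber, the smallest one is meant.

How it is judged:
By the outcome, as a careful person would: the job done as asked, in the order asked, and still so for the second after the job is handed in, with the robot touching nothing.
It also fails if it takes over 72 s, if anything falls off the work surface, if the arm or the gripper's body presses on something with over 40 N, if the wrist force passes 120 N, or if a joint passes its speed limit or range.

### The arm

A 6-joint arm with a two-finger parallel gripper is mounted at the origin on the work surface. World frame = base frame: x ahead of the robot, y to its left, z up, the work surface at z = 0. Lengths are in mm, angles in rad, forces in N, time in s.
With the tool pointing down it reaches from about 300 to 775 mm from the base axis. Payload 14.6 kg.
Tool frame: the origin (TCP) lies at the very end of the fingers, on their centre line; the grasp point (between the pads) lies 19 mm behind it; z points along the fingers, y is the line along which they close (so a half turn about z gives the same grasp; the last joint's range is limited). The gripper opens to 94 mm and grips with 3 to 60 N. Pads are 16 mm wide; open, the fingers measure 119 mm over their backs; the gripper's body (75 mm by 177 mm) begins 78 mm behind the grasp point.
Start: joints at [1.201, 0.3, 1.521, -0, 1.321, -0.067], TCP at [164.004, 524.968, 205.446] pointing down, gripper open.
Joint ranges: [-3.03, 3.03], [-0.79, 2.21], [0.23, 2.52], [-1.04, 4.18], [0, 3.07], [-2.55, 2.55]. Speed limits (rad/s): [2.22, 2.22, 2.57, 3.14, 3.14, 3.14].

### API

Orientations are given as [roll, pitch, yaw] about the fixed x, y, z axes, in that order (R = Rz(yaw) Ry(pitch) Rx(roll)).
In Python, from cell import manip gives the robot as it stands.
- The arm moves only by the tool servo_tool, never from a script. Its argument "motion" is a list that holds one entry, the list of rows, each a list of 7 numbers: the shift along the world's x, y, z as a fraction of full scale, then the turn, a rotation vector about the world's x, y, z as a fraction of full scale, then the closure, from 0 (fully open) to 1 (shut). In form: [[[x, y, z, rx, ry, rz, gripper], ...]]. A call has 1 to 10 rows; each row is the pose to reach, as a shift and turn from the pose commanded when the call began, turning the shorter way round; what a row does not reach only later rows make up. Full scale, the value 1, is 0.5 m for a shift and pi rad for a turn. A row lasts 1/10 s, in which the tool goes at most 50 mm and 8.59 degrees, less where a joint would pass 70% of its speed; a pose out of reach is approached as far as the arm can. A call with a number of a shift or a turn outside -1 to 1 is refused whole. A call with a gripper value outside its range is refused whole. The fingers move at their own pace and stop on an object; "newtons" is the grip in N (left out, the last holds). Time passes only in rows, so rows that repeat a pose let the fingers close. It gives the time, the measured TCP pose, the force, the opening and the grip force at its end, in the units of the state.
- manip.read_state(): the state, without advancing time (a new reading comes with each control period).
- manip.camera(name): name is "side" or "top" or "wrist"; returns a dict with "frame" (420x560x3 uint8, red, green, blue), "range_z" (420x560 float32, mm along the optical axis (not along the pixel's ray), 0 where there is no reading), "vfov" (degrees; the focal length in pixels is half the picture's height over the tangent of half this angle, whatever the lens; pixels are square), "cx", "cy" (the principal point, pixels), "k1" (the pictures are not rectified: a ray, as slopes to the right and down, at radius r is drawn at 1 + k1 r^2 times it, then the intrinsics apply), "cam_to_world" (4x4, takes a point from camera to world coordinates). Camera axes: x right, y down, z forward; pixel columns grow to the right and rows downward; lengths in mm; the calibration is good to about 2 mm. A picture is of the moment at which its call begins.
- manip.sign_off(): hands the job in; it is judged then, once.
The state is a dict: "clock": time; "joints": joint angles; "qd": joint speeds; "effort": joint torques, N m; "eef_pos": TCP position; "eef_rot": TCP orientation; "wrist_force": force on the tool from outside, world axes, zero at the start; "moment": the same for the moment, N m; "finger_gap": finger opening in mm; "finger_force": force on a finger pad.
Only numpy, scipy, OpenCV 4.12 (cv2) and the standard library are available. Lean on these libraries where they do the work, as an engineer would, in place of code of your own. Each camera call takes 0.05 s, during which the arm holds its last target. There are 200 camera calls.

## Working session

There is one attempt and no reset: what is moved stays moved. The work goes in short steps, Python scripts to look and compute and a tool call to move; the robot and the scene stay as the last step left them, time stands still between calls to the robot, and variables do not carry over. Pictures are saved under pics/ and viewed, at most 10 in all, crops included, and the job is handed in when it is done.

Besides the shell and the picture viewer there is one more tool, called as name(argument=value, ...) on one line, values as JSON. servo_tool: Moves the arm, as the interface text tells. Its arguments: {"type":"object","properties":{"motion":{"type":"array"},"newtons":{"type":"number"}},"required":["motion"]}

```bash
ls; mkdir -p pics
cat > h.py <<'E'
import numpy as np, cv2
from cell import manip
from scipy.spatial.transform import Rotation as R
def shot(n,tag):
    c=manip.camera(n); np.save(f'pics/{tag}.npy',c,allow_pickle=True)
    cv2.imwrite(f'pics/{tag}.png',c['frame'][:,:,::-1]); return c
def load(tag): return np.load(f'pics/{tag}.npy',allow_pickle=True).item()
def cloud(c):
    h,w=c['range_z'].shape; f=h/2/np.tan(np.radians(c['vfov'])/2)
    u,v=np.meshgrid(np.arange(w),np.arange(h))
    K=np.array([[f,0,c['cx']],[0,f,c['cy']],[0,0,1.]])
    p=cv2.undistortPoints(np.stack([u,v],-1).reshape(-1,1,2).astype(float),K,np.array([c['k1'],0,0,0.]))
    p=p.reshape(h,w,2); z=c['range_z'].astype(float)
    P=np.dstack([p[...,0]*z,p[...,1]*z,z]); T=np.array(c['cam_to_world'])
    W=P@T[:3,:3].T+T[:3,3]; W[z==0]=np.nan; return W
E
python3 - <<'E'
from h import *
a=shot('top','top0');b=shot('side','side0')
for c in(a,b):print(c['vfov'],c['k1'],np.round(c['cam_to_world'],2).tolist())
cv2.imwrite('pics/both.png',cv2.resize(np.hstack([a['frame'],b['frame']])[:,:,::-1],None,fx=.714,fy=.714))
print(manip.read_state())
E
```

```text
pics
49.42972056299153 -0.1314118670388724 [[-0.03, -1.0, 0.07, 477.74], [-1.0, 0.02, -0.02, 17.09], [0.01, -0.07, -1.0, 1280.76], [0.0, 0.0, 0.0, 1.0]]
54.92786753954521 0.0319559997041791 [[0.97, -0.13, 0.22, 309.24], [-0.25, -0.51, 0.82, -863.68], [0.01, -0.85, -0.53, 671.83], [0.0, 0.0, 0.0, 1.0]]
{'clock': 0.1, 'joints': array([ 1.20138720e+00,  3.00410871e-01,  1.52149424e+00, -2.82540324e-05,
        1.32068822e+00, -6.65674351e-02]), 'qd': array([-0.00088759,  0.00074276, -0.00176835,  0.00012907,  0.00075926,
       -0.00080117]), 'effort': array([ 2.65984942e-03, -5.32643366e+01, -3.53281546e+01,  7.10636401e-02,
        2.34632904e-02, -6.97317114e-05]), 'eef_pos': array([163.94067927, 524.76491754, 204.95609982]), 'eef_rot': array([-3.14059237e+00, -3.92560798e-05,  2.83875795e+00]), 'wrist_force': array([-0.85985337,  0.11079524,  1.20052549]), 'moment': array([ 0.01761454, -0.03399645,  0.06521309]), 'finger_force': 0.0, 'finger_gap': 93.94300268521573}
```

View pics/top0.png

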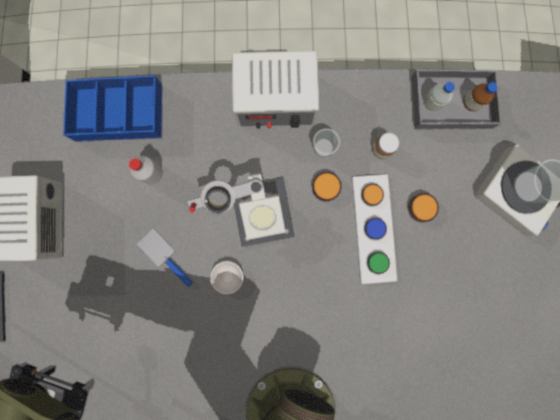

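View pics/side0.png

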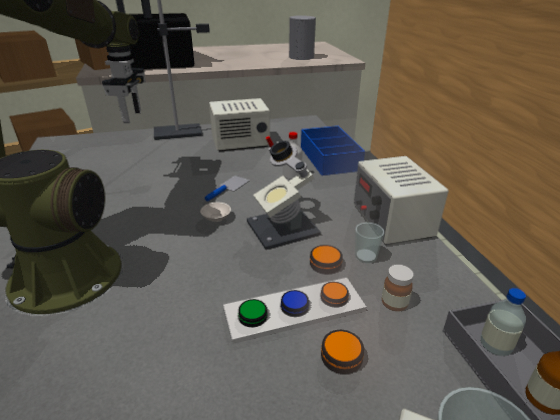

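Top view: the amber candidates are the rack disc at (372,195), loose larger discs at (326,187) and (424,208), and the jar at (387,145). The description and size point to the rack disc. The lamp pocket is at (263,215), the ring at (217,195), the peg at (193,207) and the pivot at (257,187).

Run:
```python
from h import *
a=load('top0');b=load('side0')
W=cloud(a); hsv=cv2.cvtColor(a['frame'],cv2.COLOR_RGB2HSV)
for n,(u,v) in dict(amber=(372,195),big1=(326,187),big2=(424,208),blue=(375,229),green=(378,263)).items():
    m=np.zeros(hsv.shape[:2],bool); m[v-18:v+18,u-18:u+18]=1
    m&=(hsv[...,1]>150)&(hsv[...,2]>60)
    p=W[m]; zt=np.nanmedian(p[:,2]); p=p[abs(p[:,2]-zt)<5]
    print(n,p.shape,np.round((np.nanmin(p,0)+np.nanmax(p,0))/2,1),np.round(np.nanmax(p,0)-np.nanmin(p,0),1))
for n,(u,v) in dict(glass=(263,217),face1=(245,230),face2=(280,205),face3=(285,228),pivot=(257,187),ring=(217,197),peg=(193,209)).items():
    print(n,np.round(np.nanmedian(W[v-2:v+3,u-2:u+3].reshape(-1,3),0),1))
i=cv2.resize(a['frame'][150:290,180:440],None,fx=3,fy=3,interpolation=cv2.INTER_CUBIC)
cv2.imwrite('pics/crop1.png',i[:,:,::-1])
```

```text
amber (262, 3) [ 598.5 -240.8   31.8] [50.6 51.4  9.7]
big1 (488, 3) [ 625.2 -115.1   31.6] [70.3 69.7  9.6]
big2 (466, 3) [ 558.9 -388.3   31.8] [67.8 67.7 10. ]
blue (225, 3) [ 504.2 -248.5   31.6] [44.7 46.7  9.7]
  return np.nanmean(a, axis, out=out, keepdims=keepdims)
Traceback (most recent call last):
ValueError: zero-size array to reduction operation fmin which has no identity
```

Run:
```python
from h import *
a=load('top0'); W=cloud(a); hsv=cv2.cvtColor(a['frame'],cv2.COLOR_RGB2HSV)
for n,(u,v) in dict(glass=(263,217),face1=(245,230),face2=(280,205),face3=(285,228),pivot=(257,187),ring=(217,197),peg=(193,209)).items():
    print(n,np.round(np.nanmedian(W[v-2:v+3,u-2:u+3].reshape(-1,3),0),1))
i=cv2.resize(a['frame'][150:290,180:440],None,fx=3,fy=3,interpolation=cv2.INTER_CUBIC)
cv2.imwrite('pics/crop1.png',i[:,:,::-1])
# glass (pale) in pocket
s=np.s_[195:240,235:295]
m=np.zeros(hsv.shape[:2],bool);m[s]=1;m&=(hsv[...,1]>30)&(hsv[...,2]>120)&(hsv[...,0]>20)&(hsv[...,0]<45)
p=W[m];print('pale',p.shape,np.round(np.nanmean(p,0),1),np.round((np.nanmin(p,0)+np.nanmax(p,0))/2,1),np.round(np.ptp(p,0),1))
# white face
m=np.zeros(hsv.shape[:2],bool);m[s]=1;m&=(hsv[...,1]<30)&(hsv[...,2]>150)
p=W[m];p=p[np.isfinite(p).all(1)&(p[:,2]>60)]
for k in range(4):
    c=np.median(p,0);A=np.c_[p[:,:2]-c[:2],np.ones(len(p))];s_=np.linalg.lstsq(A,p[:,2],rcond=None)[0]
    r=p[:,2]-A@s_;p=p[abs(r)<max(3,1.5*r.std())]
n=np.array([-s_[0],-s_[1],1]);n/=np.linalg.norm(n)
print('face',len(p),c,n,'tilt',np.degrees(np.arccos(n[2])),'az',np.degrees(np.arctan2(-n[1],-n[0])), (p.min(0)+p.max(0))/2)
```

```text
glass [538.3  59.1 115.1]
face1 [506.1 105.8 109.2]
face2 [571.2  14.6  18.1]
face3 [511.2   2.3  18.7]
pivot [606.3  68.9 194.3]
ring [ 6.039e+02  1.919e+02 -1.000e-01]
peg [557.7 220.8 217.1]
pale (351, 3) [539.7  61.8 115.6] [540.5  62.6 115.2] [50.  53.7 29.8]
face 823 [542.77140943  64.44910973 125.60047738] [-0.41439345 -0.06655783  0.9076608 ] tilt 24.815933250594504 az 9.124634591043634 [537.54709575  60.71417699 124.53344791]
```

View pics/crop1.png

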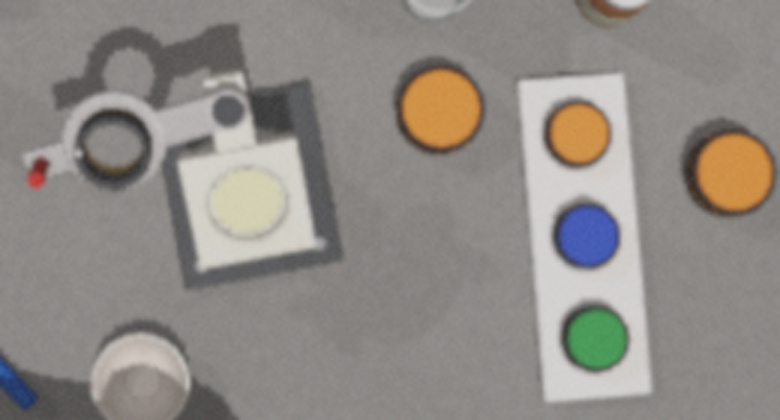

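The crop confirms it: the rack's amber at crop (578,133) is clearly smaller than the loose look-alikes at (440,108) and (733,172). Moving above the rack, raised.

servo_tool(motion=[[[0.4, -0.8, 0.19, 0, 0, 0.12, 0], [0.4, -0.8, 0.19, 0, 0, 0.12, 0], [0.4, -0.8, 0.19, 0, 0, 0.12, 0], [0.4, -0.8, 0.19, 0, 0, 0.12, 0], [0.4, -0.8, 0.19, 0, 0, 0.12, 0], [0.4, -0.8, 0.19, 0, 0, 0.12, 0], [0.4, -0.8, 0.19, 0, 0, 0.12, 0], [0.4, -0.8, 0.19, 0, 0, 0.12, 0], [0.4, -0.8, 0.19, 0, 0, 0.12, 0], [0.4, -0.8, 0.19, 0, 0, 0.12, 0]]])

```text
clock: 1.1
eef_pos: [365.4, 121.5, 301.3]
eef_rot: [-3.141, 0.001, -3.072]
wrist_force: [-0.0, 0.7, 0.2]
finger_gap: 93.6
finger_force: 0.0
```

```bash
cat >> h.py <<'E'
def go(pos,Rt,s=None):
    s=s or manip.read_state(); R0=R.from_euler('xyz',s['eef_rot'])
    d=(np.array(pos)-s['eef_pos'])/500; r=(Rt*R0.inv()).as_rotvec()/np.pi
    print('t',round(s['clock'],2),'rows',np.round(np.linalg.norm(d)*10,1),np.round(np.linalg.norm(r)*180/8.59,1),'frac',np.round(np.r_[d,r],4).tolist())
def down(yaw): return R.from_euler('xyz',[np.pi,0,yaw])
O=np.array([540.5,62.5,115.4]); AZ=np.radians(9.1)
def cellR(): 
    return R.from_euler('zy',[0,0]) if 0 else R.from_euler('z',AZ)*R.from_euler('y',-np.radians(25))
def cell(p): return O+cellR().apply(p)
def inv(p): return cellR().inv().apply(np.array(p)-O)
def tool(a): # tool z into the pocket; tool yaw a about cell z (a=pi: tool y = +cell y)
    return cellR()*R.from_euler('xyz',[np.pi,0,a])
E
python3 - <<'E'
from h import *
s=manip.read_state();print(s['eef_pos'],s['eef_rot'],s['joints'])
go([598.5,-240.8,150],down(np.pi+.08))
print(inv([606.3,68.9,194.3]),inv([557.7,220.8,217.1]))
W=cloud(load('top0'))
p=np.array([inv(q) for q in W[170:225,180:265].reshape(-1,3) if np.isfinite(q).all()])
rr=np.hypot(p[:,0]-95,p[:,1]);
k=(p[:,2]>50)&(p[:,2]<75)&(rr<130)&(rr>60);q=p[k];print('ring head top',len(q),(q.min(0)+q.max(0))/2,np.ptp(q,axis=0),np.median(q,0))
k=(p[:,2]>64)&(p[:,2]<80)&(rr>140);q=p[k];print('peg',len(q),np.median(q,0))
k=(p[:,2]>38)&(p[:,2]<50)&(abs(p[:,0]-95)<15)&(abs(p[:,1])<15);q=p[k];print('post',len(q),np.median(q,0))
E
```

```text
[365.4292673  121.54796735 301.2750361 ] [-3.14121076e+00  1.25930061e-03 -3.07201390e+00] [ 2.26330182e-01 -1.44199718e-01  1.77820956e+00 -5.74997638e-04
  1.50639858e+00 -1.41400799e+00]
t 1.1 rows 9.1 0.1 frac [0.4661, -0.7247, -0.3026, 0.0001, 0.0004, 0.0033]
[93.14643023 -4.08735246 43.62162406] [ 81.06327562 153.58728685  74.41310814]
ring head top 293 [84.60683207 94.4810925  61.00856388] [61.29218705 62.37804423 21.12129861] [84.30226906 93.61334911 64.44690507]
peg 35 [ 79.40124607 155.08395623  76.44153798]
post 121 [94.73838036 -0.22346512 42.94393954]
```

servo_tool(motion=[[[0.466, -0.725, -0.1, 0, 0, 0.003, 0], [0.466, -0.725, -0.1, 0, 0, 0.003, 0], [0.466, -0.725, -0.1, 0, 0, 0.003, 0], [0.466, -0.725, -0.1, 0, 0, 0.003, 0], [0.466, -0.725, -0.1, 0, 0, 0.003, 0], [0.466, -0.725, -0.1, 0, 0, 0.003, 0], [0.466, -0.725, -0.1, 0, 0, 0.003, 0], [0.466, -0.725, -0.1, 0, 0, 0.003, 0], [0.466, -0.725, -0.25, 0, 0, 0.003, 0], [0.466, -0.725, -0.3, 0, 0, 0.003, 0]]])

```text
clock: 2.1
eef_pos: [596.8, -236.8, 158.1]
eef_rot: [-3.141, 0.001, -3.059]
wrist_force: [0.7, 0.8, -1.2]
finger_gap: 94.1
finger_force: 0.0
```

Run:
```python
from h import *
c=shot('wrist','w1'); W=cloud(c); hsv=cv2.cvtColor(c['frame'],cv2.COLOR_RGB2HSV)
m=(hsv[...,0]>8)&(hsv[...,0]<22)&(hsv[...,1]>150)&(hsv[...,2]>80)
n,l,st,ce=cv2.connectedComponentsWithStats(m.astype(np.uint8))
for i in range(1,n):
    if st[i,4]>300:
        p=W[l==i];p=p[abs(p[:,2]-np.nanmedian(p[:,2]))<5]
        if len(p): print(st[i],np.round((p.min(0)+p.max(0))/2,1),np.ptp(p,axis=0))
go([598.5,-240.8,20],down(np.pi+.08))
```

```text
[  94  115   72   72 4031] [ 559.5 -385.6   31.7] [70.77246593 71.82899726  5.19807062]
[ 244  176   51   49 1986] [ 598.3 -242.8   32. ] [52.17404653 52.83382896  4.79022466]
[ 351  202   67   60 2639] [ 623.1 -117.1   31.7] [67.46571561 70.91651257  4.92404089]
[201 294  51  32 569] [ 715.  -279.    59.6] [25.88924149 53.40109346  9.94219818]
t 2.15 rows 2.6 0.1 frac [0.0094, -0.01, -0.2563, -0.0016, -0.0034, -0.0008]
```

servo_tool(motion=[[[0, 0, -0.05, 0, 0, 0, 0], [0, 0, -0.1, 0, 0, 0, 0], [0, 0, -0.15, 0, 0, 0, 0], [0, 0, -0.15, 0, 0, 0, 0], [0, 0, -0.15, 0, 0, 0, 0]]])

```text
clock: 2.65
eef_pos: [596.2, -235.0, 86.0]
eef_rot: [-3.142, 0.0, -3.057]
wrist_force: [-0.2, 0.3, 0.9]
finger_gap: 94.3
finger_force: 0.0
```

Run:
```python
from h import *
go([598.4,-241.8,20],down(np.pi+.08)); print(manip.read_state()['eef_pos'],manip.read_state()['qd'])
```

```text
t 2.65 rows 1.3 0.0 frac [0.0045, -0.0135, -0.132, 0.0, 0.0001, -0.0013]
[ 596.15584356 -235.04377574   86.01164509] [-0.00517669 -0.02102142 -0.01732271  0.00107162 -0.00326604 -0.00177288]
```

servo_tool(motion=[[[0.0045, -0.0135, -0.05, 0, 0, 0, 0], [0.0045, -0.0135, -0.09, 0, 0, 0, 0], [0.0045, -0.0135, -0.12, 0, 0, 0, 0], [0.0045, -0.0135, -0.132, 0, 0, 0, 0], [0.0045, -0.0135, -0.132, 0, 0, 0, 0], [0.0045, -0.0135, -0.132, 0, 0, 0, 0]]])

```text
clock: 3.25
eef_pos: [598.6, -242.5, 20.0]
eef_rot: [-3.141, 0.001, -3.058]
wrist_force: [-0.1, -0.0, 0.3]
finger_gap: 94.0
finger_force: 0.0
```

servo_tool(motion=[[[0, 0, 0, 0, 0, 0, 0.4], [0, 0, 0, 0, 0, 0, 0.5], [0, 0, 0, 0, 0, 0, 0.6], [0, 0, 0, 0, 0, 0, 0.6], [0, 0, 0, 0, 0, 0, 0.6], [0, 0, 0, 0, 0, 0, 0.6]]], newtons=15)

```text
clock: 3.85
eef_pos: [598.1, -242.4, 18.9]
eef_rot: [-3.141, 0.0, -3.058]
wrist_force: [-0.3, 1.0, 2.3]
finger_gap: 61.7
finger_force: 15.0
```

servo_tool(motion=[[[0, 0, 0.02, 0, 0, 0, 0.6], [0, 0, 0.06, 0, 0, 0, 0.6], [0, 0, 0.14, 0, 0, 0, 0.6], [0, 0.04, 0.22, 0, 0, 0, 0.6], [0, 0.1, 0.3, 0, 0, 0, 0.6], [0, 0.16, 0.38, 0, 0, 0, 0.6], [0, 0.2, 0.44, 0, 0, 0, 0.6], [0, 0.24, 0.48, 0, 0, 0, 0.6], [0, 0.24, 0.48, 0, 0, 0, 0.6], [0, 0.24, 0.48, 0, 0, 0, 0.6]]])

```text
clock: 4.85
eef_pos: [597.8, -122.4, 258.6]
eef_rot: [-3.142, -0.0, -3.057]
wrist_force: [0.2, 0.5, -1.3]
finger_gap: 61.5
finger_force: 15.0
```

Run:
```python
from h import *
print(cell([0,0,80]),manip.read_state()['eef_rot'])
go(cell([0,0,80]),tool(np.pi)); go(cell([0,0,130]),tool(np.pi))
```

```text
[507.11607147  57.152761   187.90462296] [-3.14155837e+00 -1.77147350e-04 -3.05733640e+00]
t 4.85 rows 4.3 3.0 frac [-0.1814, 0.359, -0.1414, 0.0169, -0.138, 0.0234]
t 4.85 rows 4.2 3.0 frac [-0.2232, 0.3523, -0.0508, 0.0169, -0.138, 0.0234]
```

servo_tool(motion=[[[-0.05, 0.06, -0.01, 0.004, -0.035, 0.006, 0.6], [-0.1, 0.14, -0.02, 0.008, -0.07, 0.012, 0.6], [-0.15, 0.22, -0.03, 0.012, -0.1, 0.018, 0.6], [-0.2, 0.3, -0.05, 0.017, -0.138, 0.023, 0.6], [-0.223, 0.352, -0.05, 0.017, -0.138, 0.023, 0.6], [-0.223, 0.352, -0.05, 0.017, -0.138, 0.023, 0.6], [-0.223, 0.352, -0.05, 0.017, -0.138, 0.023, 0.6], [-0.223, 0.352, -0.05, 0.017, -0.138, 0.023, 0.6]]])

```text
clock: 5.65
eef_pos: [487.0, 52.6, 233.4]
eef_rot: [3.141, 0.436, -2.986]
wrist_force: [0.9, -0.2, -2.3]
finger_gap: 61.6
finger_force: 15.0
```

Run:
```python
from h import *
c=shot('wrist','w2'); d=shot('side','s2'); W=cloud(c); hsv=cv2.cvtColor(c['frame'],cv2.COLOR_RGB2HSV)
i=np.hstack([c['frame'],d['frame'][60:340,160:440]] if 0 else [c['frame'],cv2.resize(d['frame'][120:270,190:340],(420,420))])
cv2.imwrite('pics/v2.png',cv2.resize(i,(798,342))[:,:,::-1])
go(cell([0,0,60]),tool(np.pi)); s=manip.read_state(); print(inv(s['eef_pos']),s['wrist_force'],c['cam_to_world'][:3,3])
```

```text
t 5.75 rows 1.4 0.0 frac [0.0569, 0.0117, -0.1271, -0.0003, -0.0002, 0.0009]
[  0.56166267  -1.28182244 129.83809624] [ 0.19935094 -0.64222988 -2.32793072] [338.23509739  30.43358245 360.66501542]
```

View pics/v2.png

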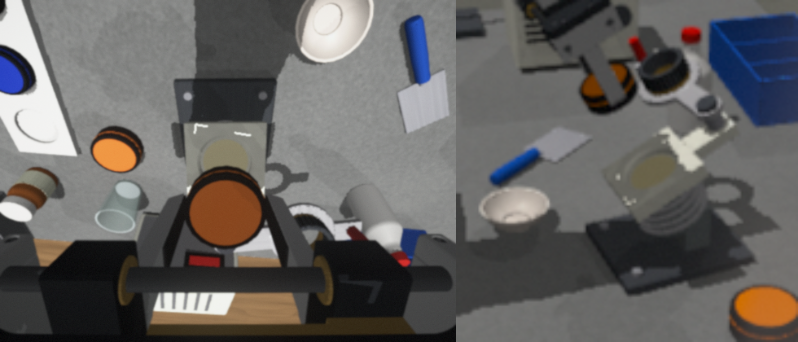

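The wrist view shows the amber disc held square at (227,205) with the lamp pocket just beyond it at (222,155). The side view shows it above the pocket. I'll refine both from depth.

Run:
```python
from h import *
c=load('w2'); W=cloud(c); hsv=cv2.cvtColor(c['frame'],cv2.COLOR_RGB2HSV); s=manip.read_state()
Rt=R.from_euler('xyz',s['eef_rot'])
P=W.reshape(-1,3); ok=np.isfinite(P).all(1); H=hsv.reshape(-1,3)
T=np.full_like(P,np.nan); T[ok]=Rt.inv().apply(P[ok]-s['eef_pos'])
m=ok&(H[:,0]<25)&(H[:,1]>150)&(abs(T[:,0])<45)&(abs(T[:,1])<40)&(abs(T[:,2])<30)
q=T[m];print('disc glass in tool',len(q),np.median(q,0),(np.percentile(q,1,0)+np.percentile(q,99,0))/2,np.ptp(q,axis=0))
C=np.full_like(P,np.nan);C[ok]=inv(P[ok])
k=ok&(abs(C[:,0])<70)&(abs(C[:,1])<70)&(abs(C[:,2]-9)<6)&(H[:,1]<60)
q=C[k];
A=np.c_[q[:,:2],np.ones(len(q))];co=np.linalg.lstsq(A,q[:,2],rcond=None)[0]
print('face',len(q),'plane',co,'y lo/hi',np.percentile(q[:,1],[1,99]),'x',np.percentile(q[:,0],[1,99]))
k=ok&(abs(C[:,0])<40)&(abs(C[:,1])<40)&(abs(C[:,2])<4.5); q=C[k];print('floor',len(q),np.median(q,0),np.percentile(q,1,0),np.percentile(q,99,0))
```

```text
disc glass in tool 5942 [  0.31597152   1.62482623 -13.23610164] [ 1.01837522  1.37286754 -9.31997026] [59.25264279 53.87891383 16.81240217]
face 4217 plane [-1.41936590e-03  2.44738576e-03  8.16779102e+00] y lo/hi [-49.44722541  49.6822568 ] x [-50.1019127   32.69651713]
floor 2005 [-8.84026862  0.58543503 -0.26739872] [-30.82668859 -31.23546297  -2.09655348] [11.74431708 31.9727545   1.76464525]
```

servo_tool(motion=[[[0.016, 0.003, -0.035, 0, 0, 0, 0.6], [0.032, 0.005, -0.07, 0, 0, 0, 0.6], [0.048, 0.008, -0.105, 0, 0, 0, 0.6], [0.064, 0.01, -0.14, 0, 0, 0, 0.6], [0.079, 0.0127, -0.172, 0, 0, 0, 0.6], [0.079, 0.0127, -0.172, 0, 0, 0, 0.6], [0.079, 0.0127, -0.172, 0, 0, 0, 0.6], [0.079, 0.0127, -0.172, 0, 0, 0, 0.6]]])

```text
clock: 6.55
eef_pos: [526.3, 59.6, 148.6]
eef_rot: [3.141, 0.438, -2.985]
wrist_force: [-0.6, 0.1, -1.2]
finger_gap: 61.5
finger_force: 15.0
```

Run:
```python
from h import *
s=manip.read_state(); print(inv(s['eef_pos']),s['wrist_force'])
for z in(20,14,11,10):go(cell([0.3,-1.3,z]),tool(np.pi))
```

```text
[ 0.9318635  -0.57728757 36.23857363] [-0.63340674  0.13527912 -1.15808519]
t 6.55 rows 0.3 0.0 frac [0.0127, 0.0006, -0.03, -0.0003, 0.0004, 0.0006]
t 6.55 rows 0.4 0.0 frac [0.0177, 0.0014, -0.0408, -0.0003, 0.0004, 0.0006]
t 6.55 rows 0.5 0.0 frac [0.0202, 0.0018, -0.0463, -0.0003, 0.0004, 0.0006]
t 6.55 rows 0.5 0.0 frac [0.021, 0.0019, -0.0481, -0.0003, 0.0004, 0.0006]
```

servo_tool(motion=[[[0.006, 0.0003, -0.015, 0, 0, 0, 0.6], [0.0127, 0.0006, -0.03, 0, 0, 0, 0.6], [0.0145, 0.0009, -0.034, 0, 0, 0, 0.6], [0.016, 0.0012, -0.0375, 0, 0, 0, 0.6], [0.0177, 0.0014, -0.0408, 0, 0, 0, 0.6], [0.0185, 0.0015, -0.0425, 0, 0, 0, 0.6], [0.0185, 0.0015, -0.0425, 0, 0, 0, 0.6]]])

```text
clock: 7.25
eef_pos: [535.3, 60.7, 126.5]
eef_rot: [3.141, 0.437, -2.985]
wrist_force: [0.3, -0.0, -2.0]
finger_gap: 61.7
finger_force: 15.0
```

Run:
```python
from h import *
s=manip.read_state(); print(inv(s['eef_pos']),s['wrist_force'],s['moment'])
```

```text
[-0.21664729 -0.90735728 12.32448402] [ 0.26517686 -0.01277404 -2.04488105] [-0.03307522  0.37098238  0.0292124 ]
```

servo_tool(motion=[[[0.0004, 0, -0.0009, 0, 0, 0, 0.6], [0.0008, 0, -0.0018, 0, 0, 0, 0.6], [0.0012, 0, -0.0027, 0, 0, 0, 0.6], [0.0016, 0, -0.0036, 0, 0, 0, 0.6], [0.0016, 0, -0.0036, 0, 0, 0, 0.6]]])

```text
clock: 7.75
eef_pos: [536.1, 60.7, 124.8]
eef_rot: [3.141, 0.437, -2.985]
wrist_force: [-2.5, -0.6, 2.9]
finger_gap: 61.6
finger_force: 15.0
```

Run:
```python
from h import *
s=manip.read_state(); print(inv(s['eef_pos']),s['wrist_force'],s['moment'])
```

```text
[-0.22143353 -1.07198872 10.52717133] [-2.46871579 -0.5592366   2.90853197] [-0.00423381  0.60936025  0.01553986]
```

servo_tool(motion=[[[0, 0, 0, 0, 0, 0, 0.3], [0, 0, 0, 0, 0, 0, 0.2], [0, 0, 0, 0, 0, 0, 0.15], [0, 0, 0, 0, 0, 0, 0.15], [-0.0084, -0.0013, 0.018, 0, 0, 0, 0.15], [-0.025, -0.004, 0.054, 0, 0, 0, 0.15], [-0.05, -0.008, 0.11, 0, 0, 0, 0.15], [-0.08, -0.013, 0.18, 0, 0, 0, 0.15], [-0.1, -0.016, 0.22, 0, 0, 0, 0.15], [-0.1, -0.016, 0.22, 0, 0, 0, 0.15]]])

```text
clock: 8.75
eef_pos: [486.2, 52.6, 238.3]
eef_rot: [-3.142, 0.442, -2.984]
wrist_force: [-0.0, 0.7, -0.3]
finger_gap: 80.0
finger_force: 0.0
```

Run:
```python
from h import *
c=shot('wrist','w3'); W=cloud(c); hsv=cv2.cvtColor(c['frame'],cv2.COLOR_RGB2HSV); s=manip.read_state()
P=W.reshape(-1,3); ok=np.isfinite(P).all(1); H=hsv.reshape(-1,3)
C=np.full_like(P,np.nan);C[ok]=inv(P[ok])
k=ok&(H[:,0]<25)&(H[:,1]>150)&(abs(C[:,0])<35)&(abs(C[:,1])<35)&(C[:,2]>18)&(C[:,2]<30); q=C[k]
A=np.c_[q[:,:2],np.ones(len(q))];co=np.linalg.lstsq(A,q[:,2],rcond=None)[0]
print('amber top',len(q),np.median(q,0),co,(np.percentile(q,1,0)+np.percentile(q,99,0))/2,np.ptp(q,axis=0))
k=ok&(abs(C[:,0])<70)&(abs(C[:,1])<70)&(abs(C[:,2]-9)<5)&(H[:,1]<60);print('face',np.median(C[k],0))
print(inv(s['eef_pos']),s['clock'])
# gate parts
rr=np.hypot(C[:,0]-95,C[:,1])
k=ok&(C[:,2]>64)&(C[:,2]<80)&(rr>145)&(rr<170);print('peg',k.sum(),np.median(C[k],0) if k.any() else '')
k=ok&(C[:,2]>62)&(C[:,2]<74)&(rr>60)&(rr<128)&(C[:,1]>50);q=C[k];print('head',k.sum(),(q.min(0)+q.max(0))/2 if k.any() else '',np.median(q,0))
cv2.imwrite('pics/w3.png',c['frame'][:,:,::-1])
g=1.465;a=np.pi-g
pg=np.array([95-157*np.cos(g),157*np.sin(g)])
print(pg); go(cell([*pg,110]),tool(a));go(cell([*pg,50]),tool(a))
```

```text
amber top 2177 [-0.18153152  0.60617579 23.76191569] [-1.18524976e-03  4.41169936e-03  2.37563764e+01] [ 0.45688747  0.52352703 23.79047648] [52.31300002 52.72719304  4.94188832]
face [-4.65220798 -0.26042799  8.24159732]
[  1.0300293   -1.15647264 132.8264525 ] 8.8
peg 83 [ 72.88264738 153.66880794  68.71873151]
head 596 [84.28911703 95.0782558  65.01712354] [ 80.8506381  100.96169354  65.38421039]
[ 78.42094498 156.12217951]
t 8.8 rows 3.5 9.8 frac [0.1078, 0.3358, 0.024, 0.195, 0.0321, -0.4217]
t 8.8 rows 3.9 9.8 frac [0.1579, 0.3439, -0.0847, 0.195, 0.0321, -0.4217]
```

View pics/w3.png

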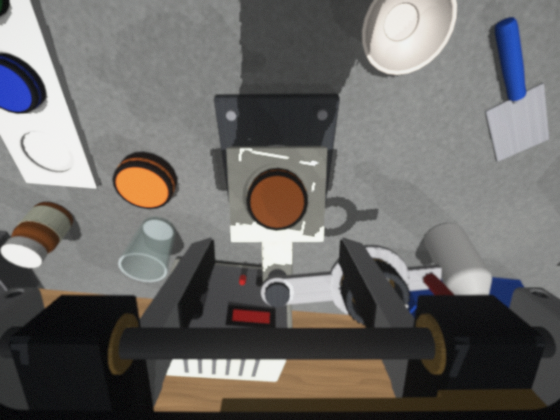

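The wrist view shows the amber seated at (277,200). Depth gives it flat, with its top at 23.8 mm and within 0.6 mm of centre. The gate lies to the right, with the ring at (375,280) and the peg at (435,283). Next, go to the peg.

servo_tool(motion=[[[0.011, 0.034, 0.012, 0.0195, 0.003, -0.042, 0.55], [0.022, 0.067, 0.024, 0.039, 0.006, -0.084, 0.55], [0.032, 0.1, 0.024, 0.0585, 0.01, -0.127, 0.55], [0.043, 0.134, 0.024, 0.078, 0.013, -0.169, 0.55], [0.054, 0.168, 0.024, 0.0975, 0.016, -0.211, 0.55], [0.065, 0.2, 0.024, 0.117, 0.019, -0.253, 0.55], [0.075, 0.235, 0.024, 0.1365, 0.022, -0.295, 0.55], [0.086, 0.269, 0.024, 0.156, 0.026, -0.337, 0.55], [0.108, 0.336, 0.024, 0.195, 0.032, -0.422, 0.55], [0.108, 0.336, 0.024, 0.195, 0.032, -0.422, 0.55]]])

```text
clock: 9.8
eef_pos: [540.4, 223.2, 244.6]
eef_rot: [2.709, 0.039, 1.823]
wrist_force: [0.1, -0.5, 0.5]
finger_gap: 42.2
finger_force: 0.0
```

servo_tool(motion=[[[0, 0, 0, 0, 0, 0, 0.55], [0, 0, 0, 0, 0, 0, 0.55]]])

```text
clock: 10.0
eef_pos: [539.9, 220.5, 245.5]
eef_rot: [2.709, 0.044, 1.83]
wrist_force: [0.6, -0.5, -0.1]
finger_gap: 42.3
finger_force: 0.0
```

Run:
```python
from h import *
c=shot('wrist','w4');W=cloud(c);P=W.reshape(-1,3); ok=np.isfinite(P).all(1)
C=np.full_like(P,np.nan);C[ok]=inv(P[ok]); H=cv2.cvtColor(c['frame'],cv2.COLOR_RGB2HSV).reshape(-1,3)
k=ok&((H[:,0]<8)|(H[:,0]>172))&(H[:,1]>120)&(abs(C[:,0]-78)<40)&(abs(C[:,1]-156)<40)&(C[:,2]>40)&(C[:,2]<80)
q=C[k];print('peg',len(q),np.percentile(q,[2,50,98],axis=0).round(1).tolist() if len(q) else '')
k2=k&(C[:,2]>70);print(np.median(C[k2],0),k2.sum())
g=1.46;pg=np.array([95-157*np.cos(g),157*np.sin(g)])
s=manip.read_state();print(inv(s['eef_pos']),s['joints'],s['finger_gap'])
go(cell([*pg,110]),tool(np.pi-g));go(cell([*pg,50]),tool(np.pi-g))
```

```text
peg 438 [[73.1, 152.0, 42.6], [78.5, 161.1, 76.3], [84.5, 163.6, 78.7]]
[ 78.91166996 158.41053071  77.4075052 ] 271
[ 77.27071334 155.91947413 107.95708538] [ 0.36331066  0.11345306  1.70978088 -0.10709643  0.89346548  0.14396005] 42.223969102677955
t 10.05 rows 0.0 0.0 frac [-0.0011, 0.0001, 0.004, -0.0008, -0.0005, 0.0002]
t 10.05 rows 1.2 0.0 frac [0.049, 0.0081, -0.1047, -0.0008, -0.0005, 0.0002]
```

View pics/w4.png

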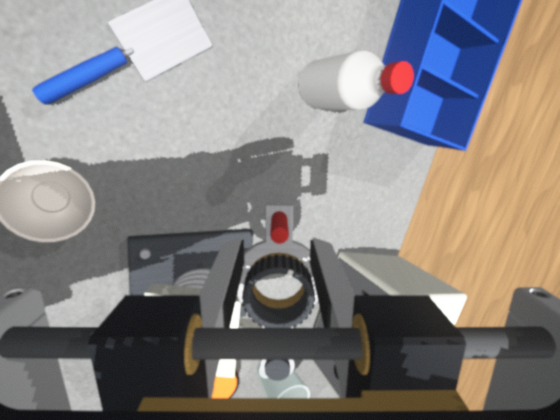

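The wrist view shows the red peg at (279,228) between the open fingers, with the ring at (279,285). Lower and cage the peg.

servo_tool(motion=[[[0.015, 0.0025, -0.03, 0, 0, 0, 0.55], [0.03, 0.005, -0.065, 0, 0, 0, 0.55], [0.049, 0.008, -0.105, 0, 0, 0, 0.55], [0.049, 0.008, -0.105, 0, 0, 0, 0.55], [0.049, 0.008, -0.105, 0, 0, 0, 0.65], [0.049, 0.008, -0.105, 0, 0, 0, 0.77], [0.049, 0.008, -0.105, 0, 0, 0, 0.77], [0.049, 0.008, -0.105, 0, 0, 0, 0.77]]], newtons=5)

```text
clock: 10.85
eef_pos: [564.6, 224.7, 195.0]
eef_rot: [2.706, 0.042, 1.826]
wrist_force: [-0.3, 0.5, 0.3]
finger_gap: 21.6
finger_force: 0.0
```

```bash
cat > arc.py <<'E'
from h import *
import sys
g0,g1,n=float(sys.argv[1]),float(sys.argv[2]),int(sys.argv[3]); z=50
s=manip.read_state();R0=R.from_euler('xyz',s['eef_rot'])
print(inv(s['eef_pos']),s['wrist_force'],s['finger_gap'],s['finger_force'],s['joints'])
for g in np.linspace(g0,g1,n+1)[1:]:
    p=cell([95-157*np.cos(g),157*np.sin(g),z])
    print(np.round(np.r_[(p-s['eef_pos'])/500,(tool(np.pi-g)*R0.inv()).as_rotvec()/np.pi],3).tolist())
E
python3 arc.py 1.46 0.7 8
```

```text
[ 78.45806597 156.39009976  51.24135286] [-0.31105614  0.47253915  0.28355526] 21.576024008592917 0.0 [ 0.35390565  0.21445258  1.71538765 -0.11246982  0.78426964  0.15153264]
[-0.026, -0.01, -0.015, -0.014, -0.002, 0.029]
[-0.051, -0.021, -0.028, -0.027, -0.004, 0.056]
[-0.074, -0.035, -0.039, -0.039, -0.006, 0.083]
[-0.096, -0.052, -0.051, -0.052, -0.008, 0.111]
[-0.117, -0.07, -0.062, -0.065, -0.01, 0.138]
[-0.135, -0.091, -0.072, -0.077, -0.012, 0.166]
[-0.152, -0.114, -0.081, -0.09, -0.014, 0.193]
[-0.167, -0.139, -0.09, -0.103, -0.016, 0.22]
```

servo_tool(motion=[[[-0.026, -0.01, -0.015, -0.014, -0.002, 0.029, 0.77], [-0.051, -0.021, -0.028, -0.027, -0.004, 0.056, 0.77], [-0.074, -0.035, -0.039, -0.039, -0.006, 0.083, 0.77], [-0.096, -0.052, -0.051, -0.052, -0.008, 0.111, 0.77], [-0.117, -0.07, -0.062, -0.065, -0.01, 0.138, 0.77], [-0.135, -0.091, -0.072, -0.077, -0.012, 0.166, 0.77], [-0.152, -0.114, -0.081, -0.09, -0.014, 0.193, 0.77], [-0.167, -0.139, -0.09, -0.103, -0.016, 0.22, 0.77], [-0.167, -0.139, -0.09, -0.103, -0.016, 0.22, 0.77]]])

```text
clock: 11.75
eef_pos: [480.5, 154.5, 149.2]
eef_rot: [2.853, 0.33, 2.552]
wrist_force: [0.7, -0.1, -0.9]
finger_gap: 21.7
finger_force: 0.0
```

```bash
python3 arc.py 0.7 0.05 8
```

```text
[-26.22152552 100.32077781  49.53136725] [ 0.70009154 -0.06049603 -0.87156486] 21.674120441682373 0.0 [ 0.26397708  0.04183919  2.02875101 -0.07947637  0.64021083 -0.71173302]
[-0.009, -0.02, -0.005, -0.01, -0.002, 0.024]
[-0.018, -0.043, -0.011, -0.021, -0.004, 0.047]
[-0.026, -0.067, -0.016, -0.031, -0.005, 0.071]
[-0.031, -0.092, -0.02, -0.042, -0.007, 0.094]
[-0.035, -0.117, -0.024, -0.053, -0.009, 0.118]
[-0.037, -0.142, -0.026, -0.064, -0.01, 0.141]
[-0.037, -0.167, -0.028, -0.074, -0.012, 0.165]
[-0.035, -0.193, -0.029, -0.085, -0.014, 0.188]
```

servo_tool(motion=[[[-0.009, -0.02, -0.005, -0.01, -0.002, 0.024, 0.77], [-0.018, -0.043, -0.011, -0.021, -0.004, 0.047, 0.77], [-0.026, -0.067, -0.016, -0.031, -0.005, 0.071, 0.77], [-0.031, -0.092, -0.02, -0.042, -0.007, 0.094, 0.77], [-0.035, -0.117, -0.024, -0.053, -0.009, 0.118, 0.77], [-0.037, -0.142, -0.026, -0.064, -0.01, 0.141, 0.77], [-0.037, -0.167, -0.028, -0.074, -0.012, 0.165, 0.77], [-0.035, -0.193, -0.029, -0.085, -0.014, 0.188, 0.77], [-0.035, -0.193, -0.029, -0.085, -0.014, 0.188, 0.77]]])

```text
clock: 12.65
eef_pos: [464.1, 58.1, 135.1]
eef_rot: [3.116, 0.436, -3.042]
wrist_force: [-0.9, 0.5, 0.6]
finger_gap: 21.8
finger_force: 0.0
```

```bash
python3 arc.py 0.05 -0.05 4
```

```text
[-60.67186333   7.78034547  50.03404923] [-0.89732017  0.4836277   0.59307261] 21.84532825382801 0.0 [ 0.00920558 -0.02731705  2.13751839  0.11295192  0.60170992 -1.74619051]
[-0.001, -0.008, -0.001, -0.004, -0.0, 0.008]
[0.0, -0.016, -0.001, -0.007, -0.001, 0.015]
[0.001, -0.023, -0.001, -0.011, -0.001, 0.023]
[0.003, -0.031, -0.001, -0.014, -0.002, 0.03]
```

servo_tool(motion=[[[-0.001, -0.006, -0.001, 0, 0, 0, 0.77], [0, -0.011, -0.001, 0, 0, 0, 0.77], [0, -0.015, -0.001, 0, 0, 0, 0.77], [0.001, -0.018, -0.001, 0, 0, 0, 0.77], [0.001, -0.021, -0.001, 0, 0, 0, 0.77], [0.001, -0.023, -0.001, 0, 0, 0, 0.77], [0.001, -0.025, -0.001, 0, 0, 0, 0.77]]])

```text
clock: 13.35
eef_pos: [464.1, 46.2, 134.2]
eef_rot: [3.116, 0.436, -3.04]
wrist_force: [0.2, 2.5, -0.8]
finger_gap: 21.6
finger_force: 1.0
```

```bash
python3 arc.py 0 -0.05 1
```

```text
[-62.76507119  -4.05039256  49.99228737] [ 0.18831649  2.49698875 -0.79925979] 21.648232201551522 0.9668633714318275 [-0.02528756 -0.02825707  2.1408485   0.13899876  0.6035652  -1.80117655]
[0.003, -0.007, 0.001, -0.014, -0.002, 0.029]
```

Contact with about 2.5 N, which is only friction. Push a little further.

servo_tool(motion=[[[0, -0.002, 0, 0, 0, 0, 0.77], [0, -0.004, 0, 0, 0, 0, 0.77], [0, -0.006, 0, 0, 0, 0, 0.77], [0, -0.006, 0, 0, 0, 0, 0.77]]])

```text
clock: 13.75
eef_pos: [464.1, 43.7, 134.2]
eef_rot: [3.115, 0.436, -3.04]
wrist_force: [3.3, 11.3, -2.8]
finger_gap: 23.3
finger_force: 5.0
```

```bash
python3 arc.py 0 -0.05 1
```

```text
[-63.13363763  -6.49882045  50.13379656] [ 3.26439506 11.25300802 -2.75890512] 23.33185800558287 5.000354200601578 [-0.0331261  -0.02864441  2.14133072  0.14632012  0.60461336 -1.8141286 ]
[0.003, -0.002, 0.001, -0.014, -0.002, 0.029]
```

The gate is against its stop (11 N, gap forced open). Back off and lift.

servo_tool(motion=[[[0.001, 0.005, 0, 0, 0, 0, 0.75], [0.001, 0.012, 0, 0, 0, 0, 0.65], [0.001, 0.012, 0, 0, 0, 0, 0.55], [-0.008, 0.011, 0.018, 0, 0, 0, 0.55], [-0.025, 0.009, 0.054, 0, 0, 0, 0.4], [-0.045, 0.006, 0.1, 0, 0, 0, 0.2], [-0.045, 0.006, 0.1, 0, 0, 0, 0.2], [-0.045, 0.006, 0.1, 0, 0, 0, 0.2]]])

```text
clock: 14.55
eef_pos: [441.7, 46.1, 184.5]
eef_rot: [3.117, 0.437, -3.039]
wrist_force: [-0.0, 0.0, 0.4]
finger_gap: 71.1
finger_force: 0.0
```

Run:
```python
from h import *
s=manip.read_state();print(inv(s['eef_pos']),s['joints'])
c=shot('top','t5');W=cloud(c).reshape(-1,3);P=W[np.isfinite(W).all(1)];C=inv(P)
go(cell([0,0,105]),tool(np.pi)); go(cell([0,0,46]),tool(np.pi))
c=shot('wrist','w5');W=cloud(c).reshape(-1,3);ok=np.isfinite(W).all(1);C=np.full_like(W,np.nan);C[ok]=inv(W[ok])
k=ok&(C[:,2]>62)&(C[:,2]<70)&(np.hypot(C[:,0],C[:,1])<38);q=C[k];print('head',len(q),(np.percentile(q,1,0)+np.percentile(q,99,0))/2,np.ptp(q,axis=0),np.median(q,0))
```

```text
[-61.58232736  -0.55964958 104.99511633] [-0.02708524 -0.16526109  2.13117859  0.11678836  0.74787192 -1.77395031]
t 14.6 rows 1.2 0.3 frac [0.1104, 0.0187, 0.0535, -0.0072, -0.0011, 0.0147]
t 14.6 rows 1.7 0.3 frac [0.1596, 0.0266, -0.0534, -0.0072, -0.0011, 0.0147]
head 1567 [-2.00208570e+00 -6.34635144e-02  6.45148721e+01] [59.20171324 61.46931299  5.54283749] [-3.84572697  0.34464847 65.09830231]
```

View pics/w5.png

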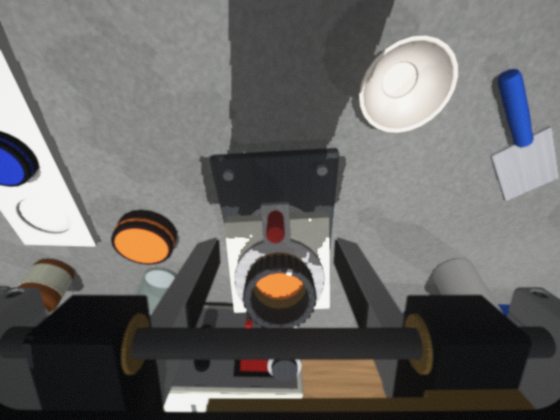

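The wrist view shows the ring centred over the amber glass at (280,288), with the peg at (276,225) in line, so the gate is closed. Go over the ring and down.

servo_tool(motion=[[[0.05, 0.009, 0.03, -0.007, -0.001, 0.015, 0.2], [0.11, 0.0187, 0.0535, -0.007, -0.001, 0.015, 0.2], [0.11, 0.0187, 0.0535, -0.007, -0.001, 0.015, 0.2], [0.115, 0.02, 0.04, -0.007, -0.001, 0.015, 0.2], [0.13, 0.022, 0.01, -0.007, -0.001, 0.015, 0.2], [0.143, 0.024, -0.018, -0.007, -0.001, 0.015, 0.2], [0.152, 0.025, -0.037, -0.007, -0.001, 0.015, 0.2], [0.158, 0.0265, -0.05, -0.007, -0.001, 0.015, 0.2], [0.158, 0.0265, -0.05, -0.007, -0.001, 0.015, 0.2], [0.158, 0.0265, -0.05, -0.007, -0.001, 0.015, 0.2]]])

```text
clock: 15.65
eef_pos: [520.5, 59.4, 159.3]
eef_rot: [3.141, 0.436, -2.982]
wrist_force: [-0.7, -0.3, 0.4]
finger_gap: 75.5
finger_force: 0.0
```

```bash
cat > turn.py <<'E'
from h import *
s=manip.read_state();R0=R.from_euler('xyz',s['eef_rot']);p=inv(s['eef_pos'])
M=(cellR().inv()*R0).as_matrix(); a=np.arctan2(M[1,0],M[0,0])%(2*np.pi)
print('t',s['clock'],'cell',p,'a-pi',a-np.pi,'tilt err',M[2,2],'F',s['wrist_force'],'Mz',cellR().inv().apply(s['moment']),s['joints'],s['finger_gap'],s['finger_force'])
E
python3 turn.py
python3 - <<'E'
from h import *
go(cell([0,0,44]),tool(np.pi))
E
```

```text
t 15.65 cell [ 0.2037136   0.13866244 48.36781108] a-pi 0.0008265745011124537 tilt err -0.9999994788721761 F [-0.69661319 -0.26157286  0.42791516] Mz [0.03439975 0.20195626 0.0011635 ] [ 0.01098641  0.0661727   1.97651899  0.1020479   0.66958709 -1.78592312] 75.53131686641036 0.0
t 15.65 rows 0.1 0.0 frac [0.0033, 0.0003, -0.0081, -0.0002, -0.0001, -0.0004]
```

servo_tool(motion=[[[0.002, 0.0003, -0.004, 0, 0, 0, 0.2], [0.0033, 0.0003, -0.0075, 0, 0, 0, 0.2], [0.0033, 0.0003, -0.0075, 0, 0, 0, 0.3], [0.0033, 0.0003, -0.0075, 0, 0, 0, 0.5], [0.0033, 0.0003, -0.0075, 0, 0, 0, 0.6], [0.0033, 0.0003, -0.0075, 0, 0, 0, 0.6], [0.0033, 0.0003, -0.0075, 0, 0, 0, 0.6]]], newtons=20)

```text
clock: 16.35
eef_pos: [522.2, 59.5, 155.5]
eef_rot: [3.141, 0.436, -2.982]
wrist_force: [-2.8, -2.0, 1.7]
finger_gap: 58.3
finger_force: 19.9
```

```bash
python3 turn.py
python3 - <<'E'
from h import *
# clockwise turn: rotvec along -cell z ; a full-scale vector for 1 rad, and sink
z=cellR().apply([0,0,1]); print('per rad',-z/np.pi,'sink/rad',-2.5*z/500)
E
```

```text
t 16.35 cell [ 0.12293897 -0.08024112 44.166913  ] a-pi 0.0006840655086097769 tilt err -0.9999995933087104 F [-2.77707525 -1.95244479  1.67845628] Mz [-0.43278667  0.53779652 -0.09657294] [ 0.01116709  0.07562325  1.97643468  0.10290333  0.66029959 -1.78688112] 58.34690557149774 19.92104798555374
per rad [ 0.13283043  0.02127599 -0.28848673] sink/rad [ 0.0020865   0.0003342  -0.00453154]
```

servo_tool(motion=[[[0.0002, 0, -0.0005, 0.0133, 0.0021, -0.0288, 0.6], [0.0004, 0.0001, -0.0009, 0.0266, 0.0043, -0.0577, 0.6], [0.0006, 0.0001, -0.0014, 0.0398, 0.0064, -0.0865, 0.6], [0.0008, 0.0001, -0.0018, 0.0531, 0.0085, -0.1154, 0.6], [0.001, 0.0002, -0.0023, 0.0664, 0.0106, -0.1442, 0.6], [0.0013, 0.0002, -0.0027, 0.0797, 0.0128, -0.1731, 0.6], [0.0015, 0.0002, -0.0032, 0.093, 0.0149, -0.2019, 0.6], [0.0017, 0.0003, -0.0036, 0.1063, 0.017, -0.2308, 0.6], [0.0019, 0.0003, -0.0041, 0.1195, 0.0191, -0.2596, 0.6], [0.0021, 0.0003, -0.0045, 0.1328, 0.0213, -0.2885, 0.6]]])

```text
clock: 17.35
eef_pos: [523.1, 59.7, 153.2]
eef_rot: [2.767, 0.229, 2.254]
wrist_force: [-3.0, -2.3, 1.9]
finger_gap: 58.8
finger_force: 19.8
```

```bash
python3 turn.py
```

```text
t 17.35 cell [ 2.52758746e-02 -2.94080395e-02  4.16611605e+01] a-pi -1.0029471769976577 tilt err -0.9999998188445821 F [-2.98695245 -2.28490901  1.88201921] Mz [-0.44382548  0.75679741  0.12242201] [ 0.01181293  0.08096416  1.97691578  0.10288152  0.65386403 -0.78301276] 58.81674627035064 19.831712543964386
```

servo_tool(motion=[[[0.0002, 0, -0.0004, 0.0133, 0.0021, -0.0288, 0.6], [0.0003, 0, -0.0007, 0.0266, 0.0043, -0.0577, 0.6], [0.0005, 0.0001, -0.001, 0.0398, 0.0064, -0.0865, 0.6], [0.0006, 0.0001, -0.0013, 0.0531, 0.0085, -0.1154, 0.6]]])

```text
clock: 17.75
eef_pos: [523.4, 59.7, 152.3]
eef_rot: [2.71, 0.071, 1.882]
wrist_force: [-1.9, -2.1, -1.0]
finger_gap: 58.5
finger_force: 19.8
```

```bash
python3 turn.py
```

```text
t 17.75 cell [-1.24330622e-01 -1.53731739e-02  4.07806540e+01] a-pi -1.4029848235792086 tilt err -0.9999999738217721 F [-1.88287968 -2.08704967 -0.99274524] Mz [-0.46654391  0.57242363  0.16220759] [ 0.0121817   0.08279368  1.97716979  0.10227423  0.65180095 -0.3822882 ] 58.52956357236128 19.826138019561768
```

servo_tool(motion=[[[0.0001, 0, -0.0002, 0.0066, 0.0011, -0.0144, 0.6], [0.0002, 0, -0.0005, 0.0133, 0.0021, -0.0288, 0.6], [0.0002, 0, -0.0005, 0.0133, 0.0021, -0.0288, 0.6]]])

```text
clock: 18.05
eef_pos: [523.5, 59.8, 152.0]
eef_rot: [2.706, 0.03, 1.794]
wrist_force: [-2.2, -2.8, -0.6]
finger_gap: 58.3
finger_force: 19.9
```

```bash
python3 turn.py
```

```text
t 18.05 cell [-1.45011703e-01 -6.98667139e-03  4.04922673e+01] a-pi -1.4997578665926512 tilt err -0.9999999223008178 F [-2.23267469 -2.7623683  -0.58958808] Mz [-0.50108379  0.6802509  -0.11441257] [ 0.01215167  0.08338167  1.97728099  0.10261914  0.65101984 -0.28585998] 58.254927142289674 19.924373030662537
```

servo_tool(motion=[[[0, 0, 0, 0.0066, 0.0011, -0.0144, 0.6], [0, 0, 0, 0.0133, 0.0021, -0.0288, 0.6]]])

```text
clock: 18.25
eef_pos: [523.5, 59.8, 151.9]
eef_rot: [2.705, -0.012, 1.704]
wrist_force: [0.8, -2.2, -3.5]
finger_gap: 58.1
finger_force: 19.8
```

```bash
python3 turn.py
```

```text
t 18.25 cell [-1.74318794e-01  9.33044430e-05  4.03956623e+01] a-pi -1.5989241186124912 tilt err -0.9999999096697683 F [ 0.79844891 -2.15422445 -3.49082479] Mz [-0.478085    0.4608305   0.11312049] [ 0.01219034  0.08353222  1.97740349  0.10259795  0.65066951 -0.18665878] 58.10433125416277 19.825949370861053
```

servo_tool(motion=[[[0, 0, 0, 0.0066, 0.0011, -0.0144, 0.6], [0, 0, 0, 0.0133, 0.0021, -0.0288, 0.6]]])

```text
clock: 18.45
eef_pos: [523.5, 59.8, 151.8]
eef_rot: [2.708, -0.054, 1.613]
wrist_force: [2.5, -2.3, -6.8]
finger_gap: 58.2
finger_force: 19.8
```

```bash
python3 turn.py
```

```text
t 18.45 cell [-2.27557820e-01  7.74924146e-03  4.02301178e+01] a-pi -1.6989722089603554 tilt err -0.9999999068666297 F [ 2.51087825 -2.27301896 -6.82232186] Mz [-0.3787544   0.19845176  0.108937  ] [ 0.01221242  0.08383297  1.97753502  0.10265172  0.65023486 -0.08666029] 58.209450644274504 19.821691811084747
```

servo_tool(motion=[[[0.0002, 0, -0.0005, 0.0066, 0.0011, -0.0144, 0.6], [0.0004, 0, -0.0009, 0.0133, 0.0021, -0.0288, 0.6]]])

```text
clock: 18.65
eef_pos: [523.6, 59.8, 151.7]
eef_rot: [2.715, -0.096, 1.523]
wrist_force: [-7.6, -3.1, 5.2]
finger_gap: 58.4
finger_force: 19.8
```

```bash
python3 turn.py
```

```text
t 18.65 cell [-2.00444645e-01 -2.21969775e-02  4.00966303e+01] a-pi -1.7986011032972782 tilt err -0.9999998802636368 F [-7.64884398 -3.09938358  5.19980065] Mz [-0.34269921  1.11575196  0.3237485 ] [0.01218268 0.08414608 1.97751035 0.10268913 0.64985914 0.01289398] 58.37018018220749 19.768443703651428
```

servo_tool(motion=[[[0.0001, 0, -0.0003, 0.0066, 0.0011, -0.0144, 0.6], [0.0002, 0, -0.0005, 0.0133, 0.0021, -0.0288, 0.6]]])

```text
clock: 18.85
eef_pos: [523.6, 59.8, 151.6]
eef_rot: [2.725, -0.137, 1.431]
wrist_force: [-9.9, -3.3, 6.6]
finger_gap: 58.4
finger_force: 19.7
```

```bash
python3 turn.py
```

```text
t 18.85 cell [-2.29721324e-01 -2.47230951e-02  4.00634402e+01] a-pi -1.8981207938808522 tilt err -0.9999998766843975 F [-9.93862523 -3.34215652  6.60022329] Mz [-0.32204327  1.46686629  0.43132475] [0.01223099 0.08416101 1.97762029 0.10253297 0.64966778 0.11257402] 58.413980405696435 19.73083108663559
```

servo_tool(motion=[[[0, 0, 0, 0.005, 0.0008, -0.011, 0.6], [0, 0, 0, 0.0106, 0.0017, -0.023, 0.6], [0, 0, 0, 0.0106, 0.0017, -0.023, 0.6]]], newtons=30)

```text
clock: 19.15
eef_pos: [523.6, 60.0, 151.6]
eef_rot: [2.736, -0.168, 1.359]
wrist_force: [-8.5, -1.1, 5.6]
finger_gap: 58.4
finger_force: 30.0
```

```bash
python3 turn.py
```

```text
t 19.15 cell [-0.151474    0.20740652 40.05656714] a-pi -1.976177248966658 tilt err -0.99999976804295 F [-8.50726074 -1.08634734  5.55701447] Mz [0.01884048 1.1954845  0.76916393] [0.0127526  0.0841946  1.97756412 0.10235365 0.64949214 0.19124735] 58.35783225959427 29.996762573719025
```

Torque has risen to 0.77 N m against about 0.1 N m running, so the ring is snug. Release and lift.

servo_tool(motion=[[[0, 0, 0, 0, 0, 0, 0.35], [0, 0, 0, 0, 0, 0, 0.27], [0, 0, 0, 0, 0, 0, 0.27], [-0.008, -0.0013, 0.018, 0, 0, 0, 0.27], [-0.025, -0.004, 0.054, 0, 0, 0, 0.27], [-0.05, -0.008, 0.11, 0, 0, 0, 0.27], [-0.09, -0.014, 0.19, 0, 0, 0, 0.27], [-0.13, -0.02, 0.27, 0, 0, 0, 0.27], [-0.13, -0.02, 0.27, 0, 0, 0, 0.27], [-0.13, -0.02, 0.27, 0, 0, 0, 0.27]]])

```text
clock: 20.15
eef_pos: [458.9, 49.7, 287.6]
eef_rot: [2.733, -0.169, 1.357]
wrist_force: [-0.3, -1.2, -0.1]
finger_gap: 68.5
finger_force: 0.0
```

```bash
python3 turn.py
python3 - <<'E'
from h import *
c=shot('wrist','w6');d=shot('side','s6');t=shot('top','t6')
for n,c_ in (('wrist',c),('top',t),('side',d)):
    W=cloud(c_).reshape(-1,3);ok=np.isfinite(W).all(1);C=np.full_like(W,np.nan);C[ok]=inv(W[ok]);r=np.hypot(C[:,0],C[:,1])
    H=cv2.cvtColor(c_['frame'],cv2.COLOR_RGB2HSV).reshape(-1,3)
    for nm,k in (('head',ok&(r>25)&(r<29)&(C[:,2]>55)&(C[:,2]<72)),('glass',ok&(r<20)&(C[:,2]<30)&(C[:,2]>15)),('peg',ok&(np.hypot(C[:,0]+62,C[:,1])<10)&(C[:,2]>66)),('plate',ok&(r>34)&(r<38)&(C[:,2]>32)&(C[:,2]<43))):
        print(n,nm,k.sum(),np.median(C[k],0).round(1) if k.any() else '')
i=np.hstack([cv2.resize(d['frame'][120:270,190:340],(390,390)),cv2.resize(t['frame'],(400,300))[0:300] if 0 else cv2.resize(t['frame'][130:300,170:450],(400,390))])
cv2.imwrite('pics/v6.png',i[:,:,::-1])
E
```

```text
t 20.15 cell [ -2.08108907   0.30872452 190.97314095] a-pi -1.9781442663032538 tilt err -0.9999925431980519 F [-0.34347699 -1.23188053 -0.12410353] Mz [-0.02705221  0.29282434 -0.00734734] [-0.01450049 -0.22094444  1.93106576  0.08708245  0.99875817  0.20303968] 68.53184022603133 0.0
wrist head 512 [ 1.3  3.1 60.9]
wrist glass 872 [-0.1 -0.1 23.7]
wrist peg 176 [-60.6   4.   76.8]
wrist plate 588 [ 9.5 11.9 37.4]
top head 106 [ 7.2  5.3 61.3]
top glass 114 [-4.9  0.3 24.2]
top peg 311 [-6.190e+01  3.000e-01  5.543e+02]
top plate 90 [ 17.5 -11.   38. ]
side head 61 [ -0.  -10.9  61.5]
side glass 0 
side peg 192 [-61.4  -1.6 325.9]
side plate 52 [ -8.5 -21.   38.2]
```

View pics/v6.png

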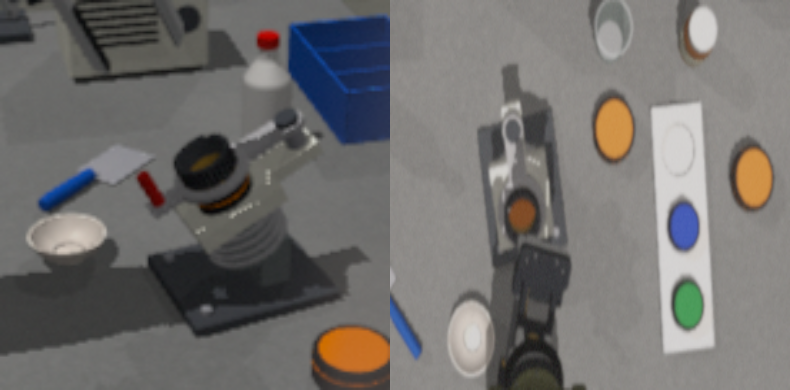

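The picture shows the ring down on the amber (left (205,160)), the gate closed, the blue and green filters still in the rack and nothing disturbed. Head-top height of about 61.5 mm means roughly 2.1 rad, which is snug.

```bash
python3 -c "
from cell import manip
print(manip.sign_off())"
```

```text
the job is handed in; nothing more can be done
None
```

The amber filter is seated flat in the lamp head, the gate is against its stop and the ring is screwed down snug (about 2.1 rad, 0.77 N m); I handed the job in at about 20 s, and no verdict was reported back.

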